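# Slide the instrument board out to the gauge mark and hold it

### The arm

A 7-joint arm with a two-finger parallel gripper is mounted at the origin on the work surface. World frame = base frame: x ahead of the robot, y to its left, z up, the work surface at z = 0. Lengths are in m, angles in rad, forces in N, time in s.
With the tool pointing down it reaches from about 0.35 to 0.9 m from the base axis. Payload 8.1 kg.
Tool frame: the origin (TCP) lies on the centre line of the jaws, within the pads' length; the fingertips stand 22 mm ahead of it and the grasp point (between the pads) lies 3 mm ahead of it (bot.tips_ahead is the distance from the TCP to the fingertips, in m); z points along the fingers, y is the direction in which the jaws open and shut (so a half turn about z gives the same grasp; the last joint's range is limited). The gripper opens to 92 mm and grips with 3 to 60 N. Pads are 19 mm wide; open, the fingers measure 130 mm over their backs; the gripper's body (75 mm by 190 mm) begins 47 mm behind the grasp point.
Start: joints at [1.132, 0.434, 0.025, 1.573, -0.012, 1.134, -0.075], TCP at [0.206, -0.59, 0.249] pointing down, gripper open.
Joint ranges: [-2.62, 2.62], [-0.44, 2.09], [-1.27, 1.32], [0.08, 2.57], [-1.32, 4.46], [0.12, 2], [-2.74, 2.74]. Speed limits (rad/s): [2.22, 2.22, 3.01, 3.01, 3.14, 3.14, 3.14].

### API

Orientations are given as a unit quaternion [x, y, z, w].
In Python, from workcell import bot, grip, camera, camera_params gives the robot as it stands. The module is installed in compiled form; this text tells all that it offers. Calls block until the motion is done:
- bot.reach(position, orientation): joint-space move of the TCP to a pose.
- bot.servo_line(position, frame=None, speed=0.15, threshold=None): straight line of the TCP; frame=None keeps the orientation; speed is the mean speed in m/s. With threshold (N) it stops when the force on the tool has changed by that much, and returns True; else False.
- bot.set_joints(angles): joint-space move.
- grip(opening, force=None): finger opening in m; force is the grip in N (None keeps the last); returns when the fingers have stopped.
- bot.sleep(seconds).
- bot.inverse_kinematics(position, orientation): joint angles nearest the present ones, or None.
- camera(name): name is "side" or "top" or "wrist"; returns the picture (384x512x3 uint8, blue, green, red); there is no depth.
- camera_params(name): a dict with "mtx" (3x3 intrinsics, pixels), "cam_to_world" (4x4, takes a point from camera to world coordinates); the wrist camera has in their place "T_tool_cam" (4x4, takes a point from camera to tool coordinates, whose origin is the TCP and whose axes are the flange's). Camera axes: x right, y down, z forward; pixel columns grow to the right and rows downward; lengths in m; the calibration is good to about 2 mm. The wrist camera is an equidistant fisheye: a pixel r from the principal point sees the ray r / f radians off the axis. A picture is of the moment at which its call begins: read the wrist's pose just before it. camera_params takes no time and is no camera call.
A pose or a line that the arm cannot do raises bot.PlanningError and nothing moves.
- bot.finish_job(): hands the job in, once; it reports no verdict.
Readings, each from a call of its own:
- bot.read_time_s(): time.
- bot.read_joint_positions(): joint angles.
- bot.read_dq(): joint speeds.
- bot.read_tau(): joint torques, N m.
- bot.read_tcp_pos(): TCP position.
- bot.read_tcp_rot(): TCP orientation.
- bot.read_ft_force(): force on the tool from outside, world axes, zero at the start.
- bot.read_ft_torque(): the same for the moment, N m.
- bot.read_grip_width(): finger opening in m.
Only numpy, scipy, OpenCV 4.12 (cv2) and the standard library are available. Lean on these libraries where they do the work, as an engineer would, in place of code of your own. Each camera call takes 0.05 s, during which the arm holds its last target.

### The job

Swing the gauge arm on the drawer cabinet fully out until it snaps home at its stop, then slide the blue instrument board outward along the cabinet top, lying flat and without lifting it off, until its outward end is level with the middle of the red collar on the arm and the board is square to the cabinet. At that overhang it would tip off, so keep hold of it: finish still holding the board flat and still at the mark, so that the assistant can fasten it from below, with the board clear of the gauge arm and everything else left as it was.

Things in the scene. Friction and masses are not known exactly. Their poses are not given: they have to be found in the camera images.
- stand: fixed low drawer cabinet on the counter, white top, 240 (x) x 260 (y) x 110 mm high. Origin: centre of its underside; +y of its own frame is the outward direction (roughly the robot's left), its outward top edge is at y = +130 mm, its top at z = 110 mm
- brace (a joint): level gauge arm on an upright pin at the cabinet's outward edge, robot-side corner. 0 = folded along that edge (pointing to the cabinet's +x), barring the board; grows anticlockwise from above to 1.571 = fully out along the cabinet's +y, at its stop. It stays where left (under 1 N at the post moves it); a ball catch resists from about 1.0 rad (about 2 N at the post) and in the last 0.1 rad snaps it to its stop
- brace_pivot (a point): point on the hinge pin's axis, at the height of the gauge arm's top face (122 mm above the counter). The arm is 14 mm wide and 16 high, an aluminium bar
- brace_post (a point): black upright round post at the far end of the gauge arm, to swing it by: 14 mm diameter, rising 50 mm from the arm's top face (122 to 172 mm above the counter), 155 mm from the hinge axis. This point is on its axis, 157 mm above the counter, 15 mm below its top. Its own x axis points along the arm, away from the hinge
- mark (a point): the mark: middle of the red collar (10 mm long along the arm, 20 wide, 2 proud of it) on the gauge arm, at its top face. It sits 80 to 120 mm from the hinge axis, stiffly; leave it as set. Own x axis points along the arm, away from the hinge
- board: loose blue instrument board lying flat on the cabinet top: 100 (x) x 240 (y) x 12 mm, steel instrument rack at its outward end (90 wide, 24 high, 11 mm behind the end), black grip rib near the other. 0.5 to 0.85 kg; centre of mass about 80 mm behind its outward end, so at the mark it tips off unless held. Origin: centre of its underside; own +y is outward
- board_grip (a point): centre of the black grip rib that stands up across the board: 20 mm thick (along the board's y), 60 long (along its x), rising 42 mm above the board's top face. This point is 21 mm above the board's top face, 85 mm behind the board's origin along its y, 33 mm above its underside. Own axes as the board's
- board_lip (a point): corner of the board's outward end on the gauge-arm side, on its top face: 205 mm ahead (+y) of board_grip and 50 mm to the side (-x), 21 mm lower. Own axes as the board's
- dappen: small green glass cup, 28 mm across, 26 high, standing loose on the cabinet top beyond the board; leave alone. Origin: centre of its foot
- dish: open steel tray 120 x 90 x 25 mm high, loose on the counter beneath where the board comes out; leave alone. Origin: centre of its underside
- cast: plaster tooth model, 64 mm across, 24 high, loose on the counter to the left; leave alone. Origin: centre of its underside
- gel: clear bottle with blue cap, 60 mm across, 150 high, loose; leave alone. Origin: centre of its foot
- jar: amber jar, 60 mm across, 80 high, loose; leave alone. Origin: centre of its foot
- mirror: steel mouth mirror lying on the counter, about 155 mm long and 8 thick; leave alone. Origin: on the counter at mid-handle

How it is judged:
By the outcome, as a careful person would: the job done as asked, in the order asked, and still so for the second after the job is handed in, while the arm keeps its last pose, push and grip.
It also fails if it takes over 53 s, if anything falls off the work surface, if the arm or the gripper's body presses on something with over 40 N, if the wrist force passes 120 N, or if a joint passes its speed limit or range.

## Working session

There is one attempt and no reset: what is moved stays moved. The work goes in short steps, each a Python script; the robot and the scene stay as the last script left them, time stands still between calls to the robot, and variables do not carry over. Pictures are saved under pics/ and viewed, and the job is handed in when it is done.

```bash
mkdir -p pics; ls; python3 - <<'E'
from workcell import bot, grip, camera, camera_params
import cv2, numpy as np
np.set_printoptions(precision=4,suppress=True)
for n in ("side","top","wrist"):
    cv2.imwrite(f"pics/{n}0.png",camera(n)); print(n,camera_params(n))
print(bot.read_time_s(),bot.read_tcp_pos(),bot.read_tcp_rot(),bot.tips_ahead)
E
```

```text
pics
side {'mtx': array([[455.274 ,   0.    , 253.4347],
       [  0.    , 455.274 , 190.9411],
       [  0.    ,   0.    ,   1.    ]]), 'cam_to_world': array([[ 0.9942,  0.0715, -0.0807,  0.6832],
       [ 0.1075, -0.606 ,  0.7882, -1.0936],
       [ 0.0074, -0.7923, -0.6101,  0.9351],
       [ 0.    ,  0.    ,  0.    ,  1.    ]])}
top {'mtx': array([[479.4064,   0.    , 255.8987],
       [  0.    , 479.4064, 187.2857],
       [  0.    ,   0.    ,   1.    ]]), 'cam_to_world': array([[ 0.0173, -0.9881,  0.153 ,  0.3434],
       [-0.9998, -0.0175,  0.0004, -0.0198],
       [ 0.0022, -0.153 , -0.9882,  1.5167],
       [ 0.    ,  0.    ,  0.    ,  1.    ]])}
wrist {'mtx': array([[297.3186,   0.    , 257.9405],
       [  0.    , 297.3186, 186.4518],
       [  0.    ,   0.    ,   1.    ]]), 'T_tool_cam': array([[ 0.0005, -0.9646, -0.2639,  0.0707],
       [ 1.    ,  0.0002,  0.0011,  0.0002],
       [-0.001 , -0.2639,  0.9646, -0.1368],
       [ 0.    ,  0.    ,  0.    ,  1.    ]])}
0.15 [ 0.2058 -0.5897  0.2481] [ 0.9859  0.1671 -0.0002 -0.0006] 0.022
```

View pics/side0.png

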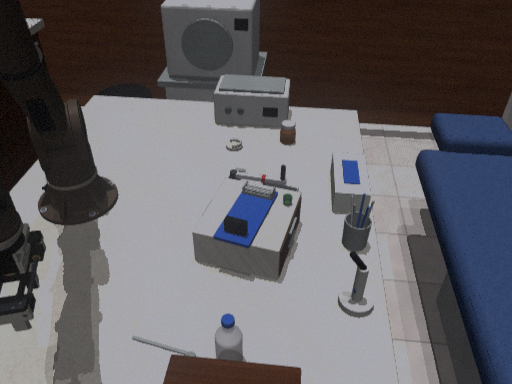

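View pics/top0.png

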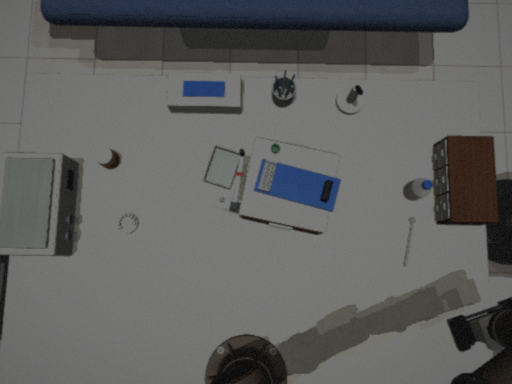

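View pics/wrist0.png

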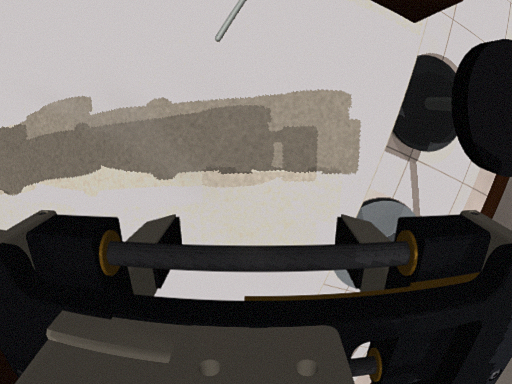

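The top view shows the cabinet at about (290,185). The gauge arm lies along its left edge, with the hinge near (235,207), the collar near (239,174) and the post near (242,153). The blue board's grip is at (327,190), the green cup at (276,148) and the tray at (223,167). Next I'll enlarge it and measure.

```bash
python3 - <<'E'
import cv2
a=cv2.imread("pics/top0.png")[130:240,195:350]; cv2.imwrite("pics/top0c.png",cv2.resize(a,None,fx=5,fy=5,interpolation=cv2.INTER_CUBIC))
a=cv2.imread("pics/side0.png")[155:275,190:310]; cv2.imwrite("pics/side0c.png",cv2.resize(a,None,fx=5,fy=5,interpolation=cv2.INTER_CUBIC))
E
```

```text
(no output)
```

View pics/top0c.png

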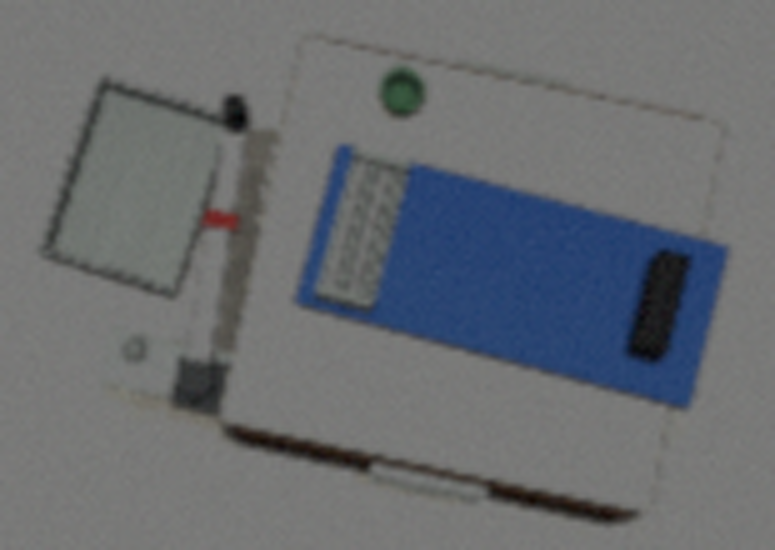

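View pics/side0c.png

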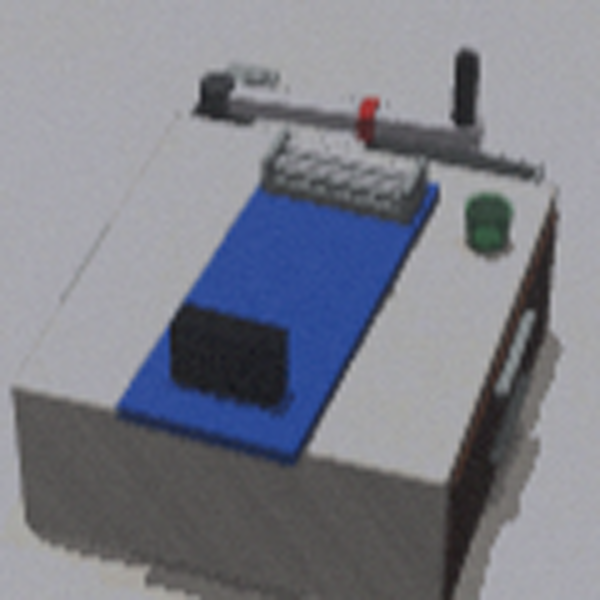

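```bash
cat > h.py <<'E'
import numpy as np, cv2
from scipy.spatial.transform import Rotation as R
np.set_printoptions(precision=4,suppress=True)
def ray(P,uv):
    K=P["mtx"]; uv=np.atleast_2d(np.float64(uv))
    d=np.c_[(uv[:,0]-K[0,2])/K[0,0],(uv[:,1]-K[1,2])/K[1,1],np.ones(len(uv))]
    T=P["cam_to_world"]; return T[:3,3],d@T[:3,:3].T
def plane(P,uv,z):
    o,d=ray(P,uv); return o+d*((z-o[2])/d[:,2])[:,None]
def wray(P,T,uv):
    K=P["mtx"]; uv=np.atleast_2d(np.float64(uv))
    m=(uv-K[:2,2])/K[0,0]; r=np.linalg.norm(m,axis=1)+1e-12
    d=np.c_[m*(np.sin(r)/r)[:,None],np.cos(r)]
    C=T@P["T_tool_cam"]; return C[:3,3],d@C[:3,:3].T
def wplane(P,T,uv,z):
    o,d=wray(P,T,uv); return o+d*((z-o[2])/d[:,2])[:,None]
def wproj(P,T,X):
    C=np.linalg.inv(T@P["T_tool_cam"]); X=np.atleast_2d(X)@C[:3,:3].T+C[:3,3]
    th=np.arctan2(np.hypot(X[:,0],X[:,1]),X[:,2]); ph=np.arctan2(X[:,1],X[:,0]); f=P["mtx"][0,0]
    return np.c_[np.cos(ph),np.sin(ph)]*(th*f)[:,None]+P["mtx"][:2,2]
def tcpT(bot):
    T=np.eye(4); T[:3,3]=bot.read_tcp_pos(); T[:3,:3]=R.from_quat(bot.read_tcp_rot()).as_matrix(); return T
def down(yaw):
    # tool down, tool y axis (jaw axis) at yaw+90deg: tool x at yaw
    c,s=np.cos(yaw),np.sin(yaw)
    return R.from_matrix(np.array([[c,s,0],[s,-c,0],[0,0,-1.]])).as_quat()
E
python3 - <<'E'
from h import *
from workcell import camera_params, bot
P=camera_params("top"); S=camera_params("side")
f=lambda x,y:(195+x/5,130+y/5)
g=lambda x,y:(190+x/5,155+y/5)
for n,p,z in [("cabFarOut",(300,38),.11),("cabFarIn",(728,122),.11),("cabNearIn",(655,515),.11),("cabNearOut",(222,425),.11),
 ("b out far",(340,147),.122),("b in far",(728,248),.122),("b in near",(688,408),.122),("b out near",(297,302),.122),
 ("grip top",(662,305),.164),("hinge",(200,382),.125),("collar",(221,219),.124),("post",(234,112),.172),("dappen",(403,92),.13),
 ("dish1",(105,82),.025),("dish2",(45,255),.025),("dish3",(175,295),.025)]:
    print(n,plane(P,f(*p),z)[0])
for n,p,z in [("s hinge",(216,90),.13),("s collar",(369,108),.124),("s post top",(467,55),.172),("s post bot",(465,120),.122)]:
    print(n,plane(S,g(*p),z)[0])
print(R.from_quat(bot.read_tcp_rot()).as_matrix())
E
```

```text
cabFarOut [ 0.7129 -0.0139  0.11  ]
cabFarIn [ 0.6656 -0.2717  0.11  ]
cabNearIn [ 0.4295 -0.2267  0.11  ]
cabNearOut [0.4778 0.0279 0.11  ]
b out far [ 0.6435 -0.0389  0.122 ]
b in far [ 0.5867 -0.2688  0.122 ]
b in near [ 0.4914 -0.2445  0.122 ]
b out near [ 0.55  -0.015  0.122]
grip top [ 0.5457 -0.2234  0.164 ]
hinge [0.5014 0.0408 0.125 ]
collar [0.5985 0.0308 0.124 ]
post [0.6522 0.023  0.172 ]
dappen [ 0.6758 -0.0756  0.13  ]
dish1 [0.7041 0.1104 0.025 ]
dish2 [0.5915 0.1448 0.025 ]
dish3 [0.5675 0.0622 0.025 ]
s hinge [0.5057 0.0286 0.13  ]
s collar [0.5996 0.0292 0.124 ]
s post top [0.6574 0.023  0.172 ]
s post bot [0.6583 0.0264 0.122 ]
[[ 0.9442  0.3295 -0.0005]
 [ 0.3295 -0.9442  0.0011]
 [-0.0001 -0.0013 -1.    ]]
```

```bash
python3 - <<'E'
from h import *
from workcell import *
from workcell import bot,camera,camera_params,grip
grip(0.032)
bot.reach([0.46,-0.06,0.30],down(-0.18))
T=tcpT(bot); im=camera("wrist"); np.save("T1.npy",T)
cv2.imwrite("pics/w1.png",im)
a=im[:250]; cv2.imwrite("pics/w1b.png",cv2.resize(a,None,fx=1.55,fy=1.55,interpolation=cv2.INTER_CUBIC))
print(bot.read_time_s(),T[:3,3],bot.read_grip_width(),bot.read_joint_positions())
E
```

```text
3.3833 [ 0.46   -0.0609  0.2999] 0.03198223503973236 [ 0.3372  0.1553 -0.3652  1.8447  0.0606  1.1525 -1.8008]
```

View pics/w1b.png

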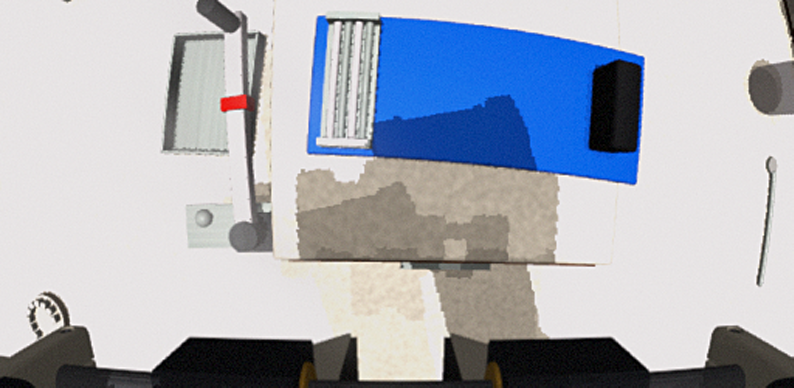

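The wrist view shows, in enlarged pixels, the hinge cap at (245,237), the collar at (236,103), the post foot at (240,20) with its top at (213,10), the board corners, and the stop button at (203,217).

```bash
python3 - <<'E'
from h import *
from workcell import camera_params
P=camera_params("wrist"); T=np.load("T1.npy")
th=-.177
for n,p,z in [("hinge cap",(243,236),.135),("collar",(234,103),.124),("post top",(207,6),.172),("post bot",(240,22),.122),
 ("b out near",(307,152),.122),("b in near",(636,184),.122),("b in far",(643,56),.122),("b out far",(319,15),.122),
 ("cab near out",(274,262),.11),("cab near in",(604,265),.11),("cab out",(277,0),.11),
 ("armL",(226,60),.122),("armR",(244,60),.122),("armL2",(232,180),.122),("armR2",(248,180),.122),("grip1",(619,61),.164),("grip2",(640,62),.164),("grip3",(635,150),.164)]:
    print(n,wplane(P,T,np.array(p)/1.55,z)[0])
E
```

```text
hinge cap [0.5051 0.0397 0.135 ]
collar [0.5983 0.0305 0.124 ]
post top [0.6555 0.0223 0.172 ]
post bot [0.6578 0.0172 0.122 ]
b out near [ 0.5517 -0.0139  0.122 ]
b in near [ 0.493  -0.2456  0.122 ]
b in far [ 0.5891 -0.2687  0.122 ]
b out far [ 0.6469 -0.0392  0.122 ]
cab near out [0.4791 0.0299 0.11  ]
cab near in [ 0.4323 -0.2176  0.11  ]
cab out [ 0.6719 -0.0096  0.11  ]
armL [0.632  0.0318 0.122 ]
armR [0.6279 0.0185 0.122 ]
armL2 [0.545  0.0436 0.122 ]
armR2 [0.5422 0.0317 0.122 ]
grip1 [ 0.5782 -0.2236  0.164 ]
grip2 [ 0.5771 -0.2394  0.164 ]
grip3 [ 0.5198 -0.2248  0.164 ]
```

```bash
python3 - <<'E'
from h import *
from workcell import bot
H=np.array([.503,.040]); r=.1545
for ph in (-.15,.3,.6,1.0,1.386):
    p=np.r_[H+r*np.array([np.cos(ph),np.sin(ph)]),.162]
    for off in (0,np.pi): print(ph,off,bot.inverse_kinematics(p,down(ph+off)))
E
```

```text
-0.15 0 [ 0.1522  0.5971 -0.4039  1.5651  0.2603  1.0329 -2.044 ]
-0.15 3.141592653589793 [ 0.502   0.8068 -1.07    1.5328  0.7323  1.2449  0.7411]
0.3 0 [ 0.0938  0.6114 -0.4805  1.56    0.3114  1.0471 -1.7399]
0.3 3.141592653589793 [ 0.3967  0.8072 -1.07    1.5321  0.7325  1.2452  1.0861]
0.6 0 [ 0.0581  0.6011 -0.5259  1.5927  0.3356  1.039  -1.5343]
0.6 3.141592653589793 [ 0.3406  0.7878 -1.0694  1.5675  0.7216  1.2256  1.3118]
1.0 0 [ 0.021   0.5639 -0.5793  1.6758  0.3532  1.0082 -1.249 ]
1.0 3.141592653589793 [ 0.2868  0.7382 -1.068   1.6535  0.6928  1.1763  1.6173]
1.386 0 [ 0.0151  0.5099 -0.6411  1.7871  0.363   0.965  -0.96  ]
1.386 3.141592653589793 [ 0.2609  0.6655 -1.0655  1.7682  0.6487  1.107   1.9328]
```

```bash
python3 - <<'E'
from h import *
from workcell import bot,grip,camera
H=np.array([.503,.040]); r=.1545
P=lambda ph,z=.162: np.r_[H+r*np.array([np.cos(ph),np.sin(ph)]),z]
bot.reach(P(-.145,.215),down(-.145))
hit=bot.servo_line(P(-.145),speed=.08,threshold=6)
print("hit",hit,bot.read_tcp_pos(),bot.read_ft_force())
grip(.020,5); print(bot.read_grip_width(),bot.read_ft_force(),bot.read_time_s())
if not hit:
    for ph in (0,.2,.4):
        print(ph,bot.servo_line(P(ph),frame=down(ph),speed=.08,threshold=15),bot.read_ft_force())
T=tcpT(bot);im=camera("top");cv2.imwrite("pics/t2.png",cv2.resize(im[120:250,180:350],None,fx=4,fy=4,interpolation=cv2.INTER_CUBIC))
im=camera("side");cv2.imwrite("pics/s2.png",cv2.resize(im[100:280,170:330],None,fx=3,fy=3,interpolation=cv2.INTER_CUBIC))
print(bot.read_time_s(), bot.read_tcp_pos())
E
```

```text
hit False [0.6561 0.0178 0.1622] [-0.1458 -0.3514  0.5041]
0.020243605709749733 [ 0.1892  0.2115 -0.2928] 5.5667
0 False [ 0.0758 -0.0927  0.8898]
0.2 False [-0.8646  0.4016 -0.7918]
0.4 False [ 0.0772 -0.3907  0.451 ]
7.1667 [0.6457 0.0989 0.1619]
```

View pics/s2.png

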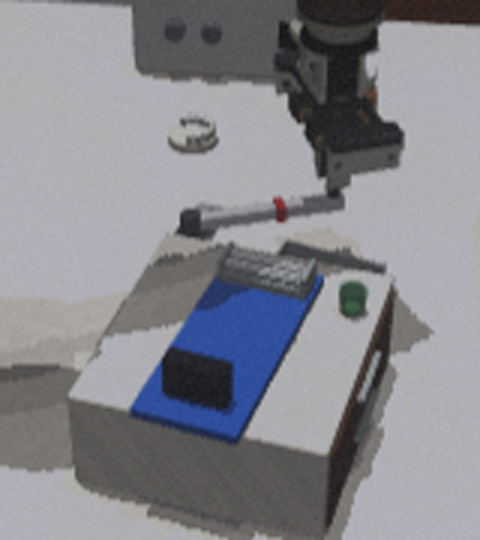

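The side view shows the arm swinging with the jaws, with the collar at (280,208) and the fingers on the post. I'll carry on to the stop.

```bash
python3 - <<'E'
from h import *
from workcell import bot,grip,camera
H=np.array([.503,.040]); r=.1545
P=lambda ph,z=.162: np.r_[H+r*np.array([np.cos(ph),np.sin(ph)]),z]
for ph in (.6,.8,1.0,1.15,1.28):
    print(ph,bot.servo_line(P(ph),frame=down(ph),speed=.08,threshold=15),bot.read_ft_force())
for ph in (1.34,1.38,1.41,1.44,1.47,1.50):
    h=bot.servo_line(P(ph),frame=down(ph),speed=.04,threshold=9)
    f=bot.read_ft_force(); p=bot.read_tcp_pos()
    print(ph,h,f,p,np.arctan2(p[1]-H[1],p[0]-H[0]))
    if h or np.linalg.norm(f[:2])>7: break
print(bot.read_time_s())
E
```

```text
0.6 False [ 0.4148 -0.7663  0.6599]
0.8 False [ 0.245  -0.9033 -0.7361]
1.0 False [-0.7263 -0.4175  0.547 ]
1.15 False [-0.8115  0.041   0.856 ]
1.28 False [-0.8632  1.0936  0.8799]
1.34 False [ 0.0314 -0.6882  0.2019] [0.5386 0.1902 0.162 ] 1.338133259100027
1.38 False [-0.1761  0.4881 -0.2296] [0.5322 0.1917 0.162 ] 1.3804977007883439
1.41 False [ 7.8418 -1.0954 -3.5716] [0.5297 0.1918 0.1622] 1.3965374915041713
10.5667
```

```bash
python3 - <<'E'
from h import *
from workcell import bot,grip,camera
grip(.034); p=np.array(bot.read_tcp_pos()); print(bot.read_ft_force())
bot.servo_line(p+[0,0,.06],speed=.12)
bot.reach([0.455,-0.0,0.27],down(-0.185))
T=tcpT(bot); im=camera("wrist"); np.save("T3.npy",T); cv2.imwrite("pics/w3.png",im)
cv2.imwrite("pics/w3b.png",cv2.resize(im[:250],None,fx=1.55,fy=1.55,interpolation=cv2.INTER_CUBIC))
print(bot.read_time_s(),bot.read_tcp_pos())
E
```

```text
[-1.051  -0.0689  0.0578]
12.7 [0.4552 0.0011 0.2695]
```

View pics/w3b.png

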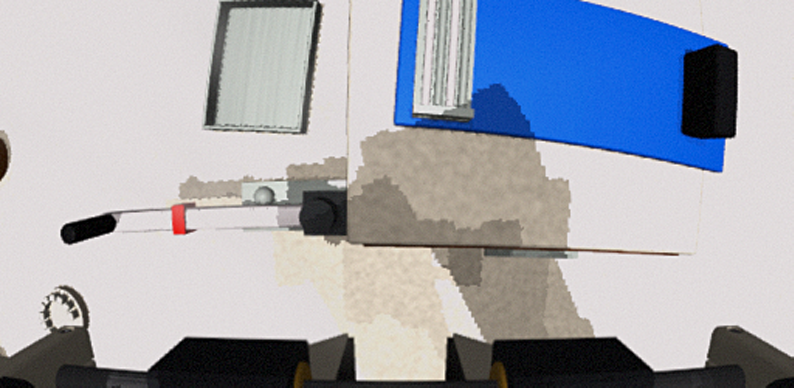

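```bash
python3 - <<'E'
from h import *
from workcell import camera_params,bot
P=camera_params("wrist"); T=np.load("T3.npy"); im=cv2.imread("pics/w3.png")
b,g,r=[im[...,i].astype(int) for i in range(3)]
red=((r>g+60)&(r>b+60)); red[:,250:]=0
ys,xs=np.nonzero(red); print("red",xs.min(),xs.max(),ys.min(),ys.max(),xs.mean(),ys.mean(),len(xs))
for y in range(ys.min(),ys.max()+1): print(y,xs[ys==y].min(),xs[ys==y].max(),im[y,xs[ys==y].min()],end=';')
print()
print("collar",wplane(P,T,[(xs.mean(),ys.mean())],.124),"ends",wplane(P,T,[(xs.min()-.0,ys.mean()),(xs.max()+0.,ys.mean())],.124))
blue=((b>r+60)&(b>g+30)).astype(np.uint8); blue[:, :240]=0
# cabinet lines, board edges: manual rows
q=lambda n,pts,z:print(n,wplane(P,T,np.array(pts)/1.55,z))
q("arm",[(290,206),(290,228),(190,206),(190,232),(140,210),(140,232)],.122)
q("hinge",[(318,216)],.13)
q("post bot",[(114,219)],.122); q("post top",[(69,233)],.172)
q("cab out edge",[(347,170),(348,60),(349,5)],.11)
q("cab near edge",[(350,244),(500,247),(694,254)],.11); q("cab in",[(694,254),(700,200)],.11)
# board side edge lower: for columns find lowest blue
c=range(265,460,8); pts=[]
for x in c:
    y=np.nonzero(blue[:,x])[0]
    if len(y): pts.append((x,y.max()+.5))
W=wplane(P,T,pts,.122)[:,:2]; k=np.polyfit(W[:,1],W[:,0],1); res=W[:,0]-np.polyval(k,W[:,1]); print("board near edge yaw",-np.arctan(k[0]),"x at y=-.1",np.polyval(k,-.1),res)
# outward end edge: leftmost blue
pts=[]
for y in range(3,78,5):
    x=np.nonzero(blue[y])[0]
    if len(x): pts.append((x.min()-.5,y))
W=wplane(P,T,pts,.122)[:,:2]; k=np.polyfit(W[:,0],W[:,1],1); print("board end yaw",np.arctan(k[0]),W[0],W[-1],W[:,1]-np.polyval(k,W[:,0]))
q("inner near corner",[(722,171)],.122); q("outer near",[(395,124)],.122);q("inner far",[(731,45)],.122)
E
```

```text
red 111 119 132 150 114.69281045751634 141.23529411764707 153
132 112 117 [124 132 195];133 111 118 [ 92  96 220];134 111 118 [ 76  80 230];135 111 118 [ 80  80 231];136 111 118 [ 89  90 230];137 111 118 [ 86  86 230];138 111 118 [ 90  90 228];139 111 118 [ 93  97 228];140 111 118 [ 86  87 228];141 111 118 [ 79  81 226];142 111 118 [ 86  87 230];143 111 118 [ 70  75 229];144 111 118 [ 70  71 229];145 111 118 [ 89  93 228];146 111 119 [117 119 220];147 111 119 [110 113 216];148 111 119 [109 109 204];149 112 119 [ 33  41 233];150 112 119 [ 51  50 230];
collar [[0.5228 0.1379 0.124 ]] ends [[0.5238 0.1422 0.124 ]
 [0.5217 0.1329 0.124 ]]
arm [[0.5137 0.0595 0.122 ]
 [0.5001 0.0626 0.122 ]
 [0.5291 0.1276 0.122 ]
 [0.5122 0.132  0.122 ]
 [0.5359 0.1673 0.122 ]
 [0.5211 0.1716 0.122 ]]
hinge [[0.5045 0.0417 0.13  ]]
post bot [[0.5353 0.1915 0.122 ]]
post top [[0.534  0.1942 0.172 ]]
cab out edge [[0.5286 0.0211 0.11  ]
 [0.5995 0.0073 0.11  ]
 [0.6375 0.0002 0.11  ]]
cab near edge [[ 0.4809  0.0286  0.11  ]
 [ 0.4614 -0.0684  0.11  ]
 [ 0.4319 -0.2225  0.11  ]]
cab in [[ 0.4319 -0.2225  0.11  ]
 [ 0.4724 -0.2307  0.11  ]]
board near edge yaw -0.2482903814980404 x at y=-.1 0.5292447174028085 [ 0.     -0.0004  0.0003 -0.     -0.0003  0.0005  0.0004  0.0003  0.0002
  0.0002  0.0003 -0.0006 -0.0005 -0.0002  0.0001 -0.0007 -0.0003  0.0002
 -0.0003  0.0003 -0.0002  0.0006  0.0003  0.     -0.0001]
board end yaw -0.2473845224618304 [ 0.6267 -0.0317] [ 0.5577 -0.0143] [ 0.0004  0.     -0.0003  0.0003 -0.0001 -0.0004  0.0002 -0.0002 -0.0005
  0.0001 -0.0002  0.0004  0.0001 -0.0003  0.0004]
inner near corner [[ 0.4937 -0.2456  0.122 ]]
outer near [[ 0.5508 -0.0143  0.122 ]]
inner far [[ 0.5885 -0.2736  0.122 ]]
```

The gauge arm is out at its stop, in line with the cabinet's +y at a yaw of about -0.19. The board is at a yaw of -0.248 with its rib near (0.549, -0.225). Now I'll grasp the rib.

```bash
python3 - <<'E'
from h import *
from workcell import bot,grip,camera
g=np.array([.549,-.2253]); q=down(-.248)
grip(.06)
bot.reach([*g,.225],q)
h=bot.servo_line([*g,.149],speed=.08,threshold=8)
print("hit",h,bot.read_tcp_pos(),bot.read_ft_force())
if not h:
    grip(0,8); print(bot.read_grip_width(),bot.read_tcp_pos(),bot.read_ft_force(),bot.read_ft_torque())
    T=tcpT(bot); im=camera("wrist"); np.save("T4.npy",T); cv2.imwrite("pics/w4.png",im)
    cv2.imwrite("pics/t4.png",cv2.resize(camera("top")[100:250,170:370],None,fx=4,fy=4,interpolation=cv2.INTER_CUBIC))
print(bot.read_time_s())
E
```

```text
hit False [ 0.5494 -0.2254  0.1495] [-0.4011 -1.1252 -0.1553]
0.019976660505835204 [ 0.5492 -0.2248  0.149 ] [-0.499   3.2062  1.4932] [ 0.4253 -0.0296 -0.009 ]
16.225
```

View pics/w4.png

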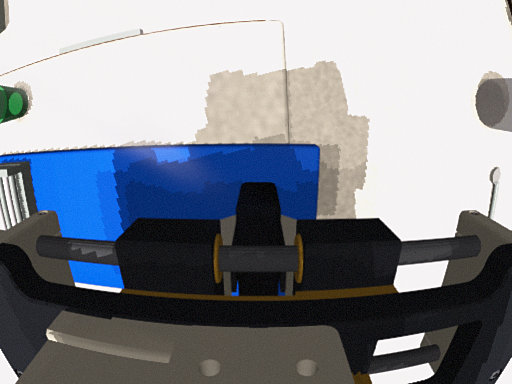

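View pics/t4.png

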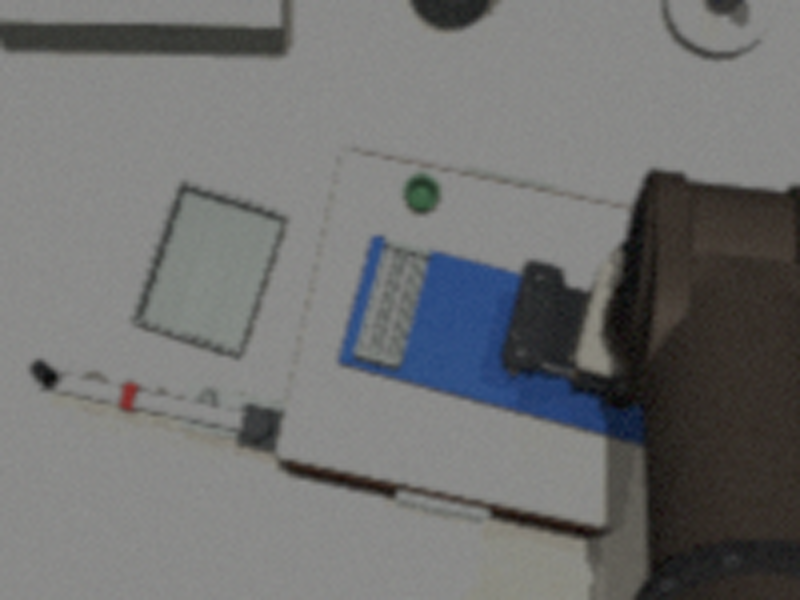

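Both pictures show the rib at (258,190) between the jaws, width 20.0 mm, with the arm out at its stop. I'll grip harder, square the board and slide it, stopping about 10 mm short.

```bash
python3 - <<'E'
from h import *
from workcell import bot,grip,camera
yaw=-.190; ex=np.array([np.cos(yaw),np.sin(yaw)]); ey=np.array([-np.sin(yaw),np.cos(yaw)])
p0=np.array(bot.read_tcp_pos()); t=p0[:2]@ex; s=p0[:2]@ey; print(t,s)
grip(0,40); print(bot.read_ft_force())
W=lambda s:np.r_[t*ex+s*ey,p0[2]-.0003]
for sv in (-.09,-.05,0.0,.019):
    print(sv,bot.servo_line(W(sv),frame=down(yaw),speed=.05,threshold=25),bot.read_tcp_pos(),bot.read_ft_force(),bot.read_ft_torque())
im=camera("top");cv2.imwrite("pics/t5r.png",im);cv2.imwrite("pics/t5.png",cv2.resize(im[100:250,170:370],None,fx=4,fy=4,interpolation=cv2.INTER_CUBIC))
im=camera("side");cv2.imwrite("pics/s5r.png",im);cv2.imwrite("pics/s5.png",cv2.resize(im[120:280,170:330],None,fx=3.7,fy=3.7,interpolation=cv2.INTER_CUBIC))
T=tcpT(bot); im=camera("wrist"); np.save("T5.npy",T); cv2.imwrite("pics/w5.png",im)
print(bot.read_time_s(),bot.read_grip_width())
E
```

```text
0.5817450472886784 -0.11702179675837454
[0.4747 2.7196 0.7871]
-0.09 False [ 0.5546 -0.1979  0.149 ] [ 0.5007 -1.3429  4.8801] [-0.0901 -0.1259 -0.0729]
-0.05 False [ 0.5616 -0.1601  0.1491] [ 0.0301 -4.3261  6.3415] [-0.5142  0.0999 -0.0591]
0.0 False [ 0.571  -0.1115  0.149 ] [-0.6716 -6.2625  6.8489] [-0.721   0.1716  0.0473]
0.019 False [ 0.5749 -0.092   0.149 ] [ 0.2531 -3.5033  5.9115] [-0.4487  0.0146 -0.0824]
19.925 0.019663613761070595
```

View pics/t5.png

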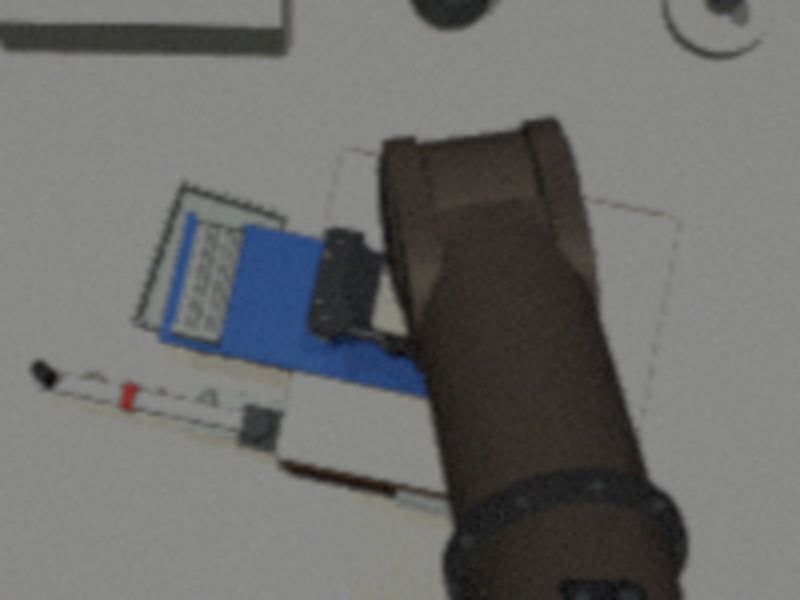

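View pics/s5.png

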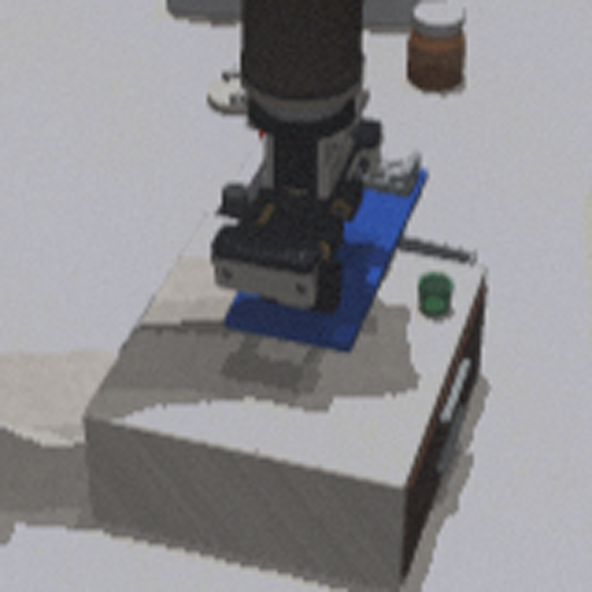

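View pics/w5.png

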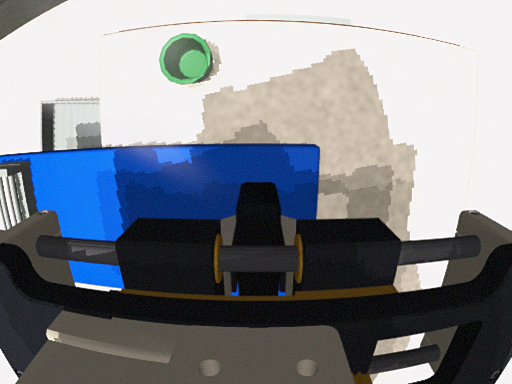

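Top view: the board overhangs, its outward end running from (190,213) to (160,340), clear of the gauge arm, with the collar at (129,397) and the cup untouched. Next I'll measure squareness and the remaining travel from the same pictures.

```bash
cat > m.py <<'E'
from h import *
from workcell import camera_params
def measure(topf,wf,Tf):
    P=camera_params("top"); im=cv2.imread(topf); im=cv2.GaussianBlur(im,(0,0),.6).astype(float)
    sc=6; x0,y0=190,130
    big=cv2.resize(im[130:230,190:300],None,fx=sc,fy=sc,interpolation=cv2.INTER_CUBIC)
    px=lambda xy:(np.asarray(xy)+.5)/sc-.5+[x0,y0]
    b,g,r=big[...,0],big[...,1],big[...,2]
    red=((r-(g+b)/2)>35); ys,xs=np.nonzero(red); c=px([xs.mean(),ys.mean()])
    mark=plane(P,c,.124)[0]; print("mark",mark,len(xs)/sc**2)
    bl=((b-r)>32).astype(np.uint8)
    cs=max(cv2.findContours(bl,cv2.RETR_EXTERNAL,cv2.CHAIN_APPROX_NONE)[0],key=cv2.contourArea)[:,0]
    Wp=plane(P,px(cs),.122)[:,:2]
    yaw=-.19; ex=np.array([np.cos(yaw),np.sin(yaw)]); ey=np.array([-np.sin(yaw),np.cos(yaw)])
    t,s=Wp@ex,Wp@ey
    tm=t.min(); 
    # outward end: max s per t bin
    E=[]
    for a in np.arange(tm+.012,tm+.09,.004):
        k=(abs(t-a)<.003); 
        if k.any(): E.append((a,s[k].max()))
    E=np.array(E); k=np.polyfit(E[:,0],E[:,1],1); res=E[:,1]-np.polyval(k,E[:,0]); ok=abs(res)<.0015; k=np.polyfit(E[ok,0],E[ok,1],1)
    print("end: tmin",tm,"s mid",np.polyval(k,tm+.05),"yaw",yaw+np.arctan(k[0]),ok.sum(),len(E))
    E=[]
    for a in np.arange(s.max()-.09,s.max()-.012,.004):
        kk=abs(s-a)<.003
        if kk.any(): E.append((a,t[kk].min()))
    E=np.array(E); k2=np.polyfit(E[:,0],E[:,1],1); print("near side yaw",yaw-np.arctan(k2[0]))
    print("mark s",mark[:2]@ey,"gap",mark[:2]@ey-np.polyval(k,tm+.05))
    Pw=camera_params("wrist"); T=np.load(Tf); w=cv2.imread(wf).astype(int); bw=(w[...,0]-w[...,2])>70
    pts=[(x,np.nonzero(bw[100:200,x])[0].min()+99.5) for x in range(130,310,8)]
    Q=wplane(Pw,T,pts,.122)[:,:2]; k=np.polyfit(Q[:,1],Q[:,0],1); print("wrist far side yaw",-np.arctan(k[0]),np.std(Q[:,0]-np.polyval(k,Q[:,1])))
E
python3 - <<'E'
from m import *
measure("pics/t5r.png","pics/w5.png","T5.npy")
w=cv2.imread("pics/w5.png"); cv2.imwrite("pics/w5c.png",cv2.resize(w[0:160,:],None,fx=1.55,fy=3))
# cabinet far edge dark/brown line: darkest row per column
P=camera_params("wrist");T=np.load("T5.npy"); g=cv2.cvtColor(w,cv2.COLOR_BGR2GRAY).astype(int)
pts=[]
for x in list(range(110,270,6))+list(range(355,440,6)):
    y=np.argmin(g[10:45,x])+10; pts.append((x,y))
pts=[p for p in pts if g[p[1],p[0]]<200 and not(150<p[0]<220 and p[1]>30)]
Q=wplane(P,T,pts,.11)[:,:2]; k=np.polyfit(Q[:,1],Q[:,0],1); r=Q[:,0]-np.polyval(k,Q[:,1]);ok=abs(r)<.003;k=np.polyfit(Q[ok,1],Q[ok,0],1);print("cab far edge yaw",-np.arctan(k[0]),ok.sum(),len(Q),pts[::6])
# cabinet outward edge in top (from before) w3
for f,Tf in (("pics/w3.png","T3.npy"),):
    g=cv2.cvtColor(cv2.imread(f),cv2.COLOR_BGR2GRAY).astype(int);T=np.load(Tf)
    pts=[(210+np.argmin(g[y,210:240]),y) for y in range(2,80,4)]
    Q=wplane(P,T,pts,.11)[:,:2];k=np.polyfit(Q[:,0],Q[:,1],1);print("cab out yaw",np.arctan(k[0]),np.std(Q[:,1]-np.polyval(k,Q[:,0])),pts[::5])
    pts=[]
    for x in range(235,445,6):
        d=np.diff(g[150:172,x]); pts.append((x,150.5+np.argmin(d)))
    Q=wplane(P,T,pts,.11)[:,:2];k=np.polyfit(Q[:,1],Q[:,0],1);r=Q[:,0]-np.polyval(k,Q[:,1]);ok=abs(r)<.002;k=np.polyfit(Q[ok,1],Q[ok,0],1);print("cab near yaw",-np.arctan(k[0]),ok.sum(),len(Q),pts[::7])
E
```

```text
mark [0.5228 0.1391 0.124 ] 21.194444444444443
end: tmin 0.5314039734453875 s mid 0.2236384043910882 yaw -0.19212019989177603 20 20
near side yaw -0.19401856547924295
mark s 0.23529033729235668 gap 0.01165193290126848
wrist far side yaw -0.18579813993978123 0.00018484497922329843
cab far edge yaw -0.19227510902063102 32 32 [(122, np.int64(31)), (158, np.int64(26)), (236, np.int64(20)), (355, np.int64(26)), (391, np.int64(31)), (433, np.int64(39))]
cab out yaw -0.1983301185941594 0.00038996180365619864 [(np.int64(226), 2), (np.int64(225), 22), (np.int64(225), 42), (np.int64(224), 62)]
cab near yaw -0.19438299180071317 35 35 [(235, np.float64(156.5)), (277, np.float64(157.5)), (319, np.float64(158.5)), (361, np.float64(159.5)), (403, np.float64(161.5))]
```

```bash
python3 - <<'E'
from m import *
from workcell import bot,grip,camera
yaw=-.190; ex=np.array([np.cos(yaw),np.sin(yaw)]); ey=np.array([-np.sin(yaw),np.cos(yaw)])
p0=np.array(bot.read_tcp_pos())
d=.0112
# rotating by -.005 about grip shifts end ~1mm sideways only
p=p0.copy(); p[:2]+=d*ey; p[2]=.1487
print(bot.servo_line(p,frame=down(-.195),speed=.03,threshold=25)); bot.sleep(.3)
print(bot.read_tcp_pos(),p,bot.read_ft_force(),bot.read_ft_torque(),bot.read_grip_width())
im=camera("top");cv2.imwrite("pics/t6r.png",im);cv2.imwrite("pics/t6.png",cv2.resize(im[130:230,185:300],None,fx=6,fy=6,interpolation=cv2.INTER_CUBIC))
im=camera("side");cv2.imwrite("pics/s6.png",cv2.resize(im[120:280,170:330],None,fx=3.7,fy=3.7,interpolation=cv2.INTER_CUBIC))
T=tcpT(bot); im=camera("wrist"); np.save("T6.npy",T); cv2.imwrite("pics/w6.png",im)
measure("pics/t6r.png","pics/w6.png","T6.npy"); print(bot.read_time_s(), R.from_quat(bot.read_tcp_rot()).as_matrix())
E
```

```text
False
[ 0.5768 -0.083   0.1491] [ 0.577  -0.081   0.1487] [-1.0437 -6.7533  7.8302] [-1.0131  0.2187 -0.0435] 0.019657179954713153
mark [0.5228 0.1391 0.124 ] 20.916666666666668
end: tmin 0.5322618701575031 s mid 0.23327533689107652 yaw -0.18600159298487087 20 20
near side yaw -0.20062396254530096
mark s 0.2353239772530709 gap 0.0020486403619943694
wrist far side yaw -0.1919178899582026 0.0001851096600165652
20.875 [[ 0.9807 -0.1956 -0.    ]
 [-0.1956 -0.9807 -0.0021]
 [ 0.0004  0.002  -1.    ]]
```

View pics/t6.png

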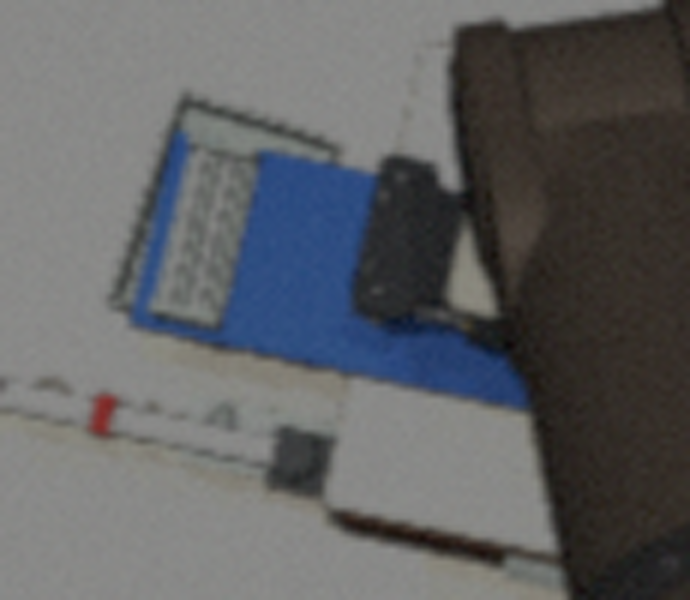

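View pics/s6.png

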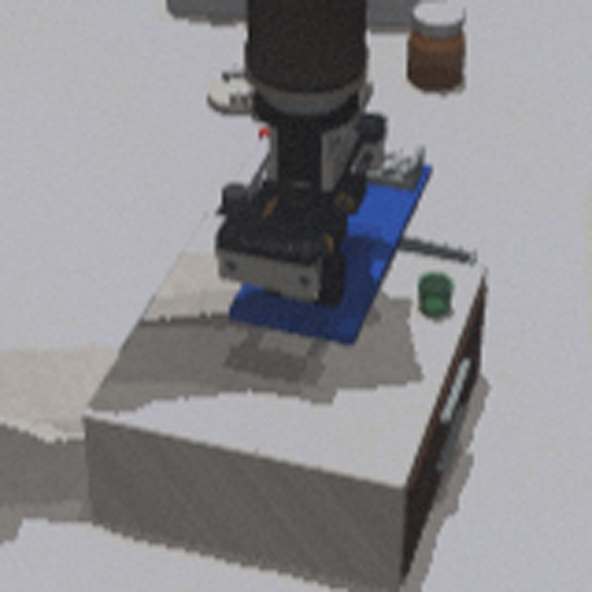

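```bash
python3 - <<'E'
from m import *
from workcell import bot,grip,camera
yaw=-.192; ey=np.array([-np.sin(yaw),np.cos(yaw)])
base=np.array([.5770,-.0810,.1487]); goal=np.array(bot.read_tcp_pos())[:2]@ey+.0017; 
for k in range(4):
    cur=np.array(bot.read_tcp_pos())[:2]@ey; 
    if goal-cur<.0004: break
    base[:2]+=(goal-cur)*ey
    bot.servo_line(base,frame=down(-.195),speed=.02,threshold=25); bot.sleep(.3)
    print(goal-np.array(bot.read_tcp_pos())[:2]@ey,bot.read_ft_force())
im=camera("top");cv2.imwrite("pics/t7r.png",im);cv2.imwrite("pics/t7.png",cv2.resize(im[100:250,170:370],None,fx=4,fy=4,interpolation=cv2.INTER_CUBIC))
T=tcpT(bot); im=camera("wrist"); np.save("T7.npy",T); cv2.imwrite("pics/w7.png",im)
measure("pics/t7r.png","pics/w7.png","T7.npy"); print(bot.read_time_s(), bot.read_tcp_pos(),bot.read_ft_force(),bot.read_ft_torque(),bot.read_grip_width())
E
```

```text
0.0007407939176370393 [-1.1195 -8.4746 10.0381]
0.00036198622585548526 [ -2.1951 -10.3182  10.2999]
mark [0.5228 0.1391 0.124 ] 21.194444444444443
end: tmin 0.5323116466296792 s mid 0.23462881625627904 yaw -0.1916624603835339 20 20
near side yaw -0.19950130644634698
mark s 0.23528675476968147 gap 0.0006579385134024285
wrist far side yaw -0.19285230944946935 0.000185207487639359
22.075 [ 0.5772 -0.0816  0.1492] [-1.8257 -9.2696 10.0194] [-1.5723  0.3843  0.0311] 0.019781415749249524
```

View pics/t7.png

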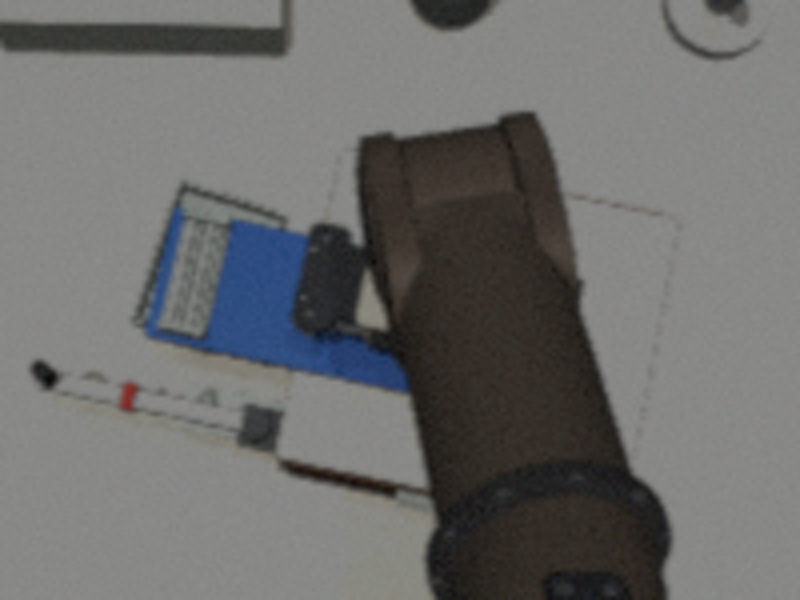

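View pics/w7.png

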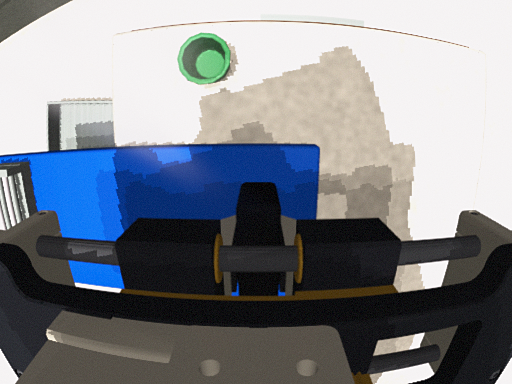

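The top view shows the board end, from (182,208) to (148,335), level with the collar at (129,397), and the arm clear of the board. The wrist view shows the rib still gripped and the cup untouched. I'll check that it's still and hand in.

```bash
python3 - <<'E'
from h import *
from workcell import bot
a=np.array(bot.read_tcp_pos()); bot.sleep(.7); print(np.array(bot.read_tcp_pos())-a,bot.read_ft_force(),bot.read_grip_width(),bot.read_time_s())
bot.finish_job(); print(np.array(bot.read_tcp_pos())-a)
E
```

```text
[-0. -0. -0.] [ -2.3989 -10.189   10.3292] 0.01975658544287214 22.775
the job is handed in; nothing more can be done
the job is handed in; nothing more can be done
```

I swung the gauge arm out to its stop, then slid the blue board out along the cabinet top to the mark. I handed the job in at 22.8 s with the gripper still holding the board's rib (40 N commanded).

- **Gauge arm:** its catch snapped and it came up against the stop. Measured afterwards, it lay within about 0.01 rad of the cabinet's +y.
- **Mark:** the board's outward end is about 0.7 mm short of the collar's middle by the top camera. From the tool position and an earlier wrist picture, it is about level. The two estimates of the mark disagreed by about 1 mm, so I aimed between them.
- **Square:** the board's yaw was -0.192 to -0.200 rad depending on the edge and camera, with most readings near -0.193. The cabinet measured -0.192 to -0.198 rad.
- **Hold:** the board did not move over the last 0.7 s. The gripper presses the board down with about 10 N. About 10 N of sideways friction also remains, because the arm stopped slightly short of its commanded position.
- **Flatness:** I judged this from the tool, which was tilted about 2 mrad, not by looking at the board itself.
- **Surroundings:** the board is roughly 35 mm clear of the gauge arm. The cup and tray look untouched in the last pictures. I did not measure the other loose items again, but nothing went near them.

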